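# Stack modules in the docking stand

### The arm

A 7-joint arm with a two-finger parallel gripper is mounted at the origin on the work surface. World frame = base frame: x ahead of the robot, y to its left, z up, the work surface at z = 0. Lengths are in m, angles in rad, forces in N, time in s.
With the tool pointing down it reaches from about 0.4 to 0.85 m from the base axis. Payload 4.5 kg.
Tool frame: the origin (TCP) lies midway between the tips of the shut fingers; the grasp point (between the pads) lies 19 mm behind it; z points along the fingers, y is the line along which they close (so a half turn about z gives the same grasp; the last joint's range is limited). The gripper opens to 88 mm and grips with 3 to 60 N. Pads are 18 mm wide; open, the fingers measure 123 mm over their backs; the gripper's body (75 mm by 187 mm) begins 45 mm behind the grasp point.
Start: joints at [-1.091, 0.689, -0.195, 1.565, 0.157, 0.902, -0.215], TCP at [0.269, 0.564, 0.239] pointing down, gripper open.
Joint ranges: [-3.01, 3.01], [-0.46, 2.08], [-1.47, 1.51], [0.13, 2.56], [-1, 4.14], [0.04, 2.09], [-2.66, 2.66]. Speed limits (rad/s): [2.57, 2.57, 3.14, 3.14, 3.14, 3.14, 3.14].

### API

Orientations are given as a unit quaternion [x, y, z, w].
In Python, from plant import sensors, eyes, finish_job gives the robot as it stands.
- The arm moves only by the tool send_rows, never from a script. Its argument "rows" is text: rows parted by semicolons, each of 4 numbers parted by spaces: the shift along the tool's x, y, z normalised to -1 to 1, where 1 is 30 cm, then the turn about the tool's z normalised to -1 to 1, where 1 is 2 pi rad. A call has 1 to 10 rows; each row is the pose to reach, as a shift and turn from the pose commanded when the call began, along the tool's axes at that moment, turning the shorter way round; what a row does not reach only later rows make up. A row lasts 1/12 s, in which the tool goes at most 41.7 mm and 7.16 degrees, less where a joint would pass 70% of its speed; a pose out of reach is approached as far as the arm can. A call with a number of a shift or a turn outside -1 to 1 is refused whole. A call with a gripper value outside its range is refused whole. "jaw" is the closure, from -1 (fully open) to 1 (shut), set as the call begins (left out, the last holds). The fingers move at their own pace and stop on an object; "force" is the grip in N (left out, the last holds). Time passes only in rows, so rows that repeat a pose let the fingers close. It gives the time, the measured TCP pose, the force, the opening and the grip force at its end, in the units of the state.
- sensors.get_state(): the state, without advancing time (a new reading comes with each control period).
- eyes.snapshot(name): name is "scene" or "top" or "wrist"; returns (picture, depth): 400x640x3 uint8, red, green, blue; 400x640 float32, m along the optical axis (not along the pixel's ray), 0 where there is no reading.
- eyes.calibration(name): a dict with "fov_y" (degrees; the focal length in pixels is half the picture's height over the tangent of half this angle, whatever the lens; pixels are square), "cx", "cy" (the principal point, pixels), "world_from_camera" (4x4, takes a point from camera to world coordinates). Camera axes: x right, y down, z forward; pixel columns grow to the right and rows downward; lengths in m; the calibration is good to about 2 mm. A picture is of the moment at which its call begins: read the wrist's pose just before it. calibration takes no time and is no camera call; for the wrist camera it gives the pose at the moment of the call.
- finish_job(): hands the job in; it is judged then, once.
The state is a dict: "clock": time; "q": joint angles; "qd": joint speeds; "joint_torque": joint torques, N m; "tool_pos": TCP position; "eef_rot": TCP orientation; "contact_force": force on the tool from outside, world axes, zero at the start; "moment": the same for the moment, N m; "opening": opening from 0.0 (shut) to 1.0 (fully open); "finger_force": force on a finger pad.
Only numpy, scipy, OpenCV 4.12 (cv2) and the standard library are available. Lean on these libraries where they do the work, as an engineer would, in place of code of your own. Each camera call takes 0.05 s, during which the arm holds its last target. There are 200 camera calls.

### The job

Stack the two loose aluminium modules from the sloping cradles onto the module already in the docking stand: the longer one first, then the shorter one on top. Set each down flat and gently and slide it back until its rear end is felt to press against the stand's upright rear plate (a few newtons), then leave it there, its sides in line with the column. Leave the bottom module in its place and do not disturb the other things on the bench.

Things in the scene. Friction and masses are not known exactly. Their poses are not given: they have to be found in the camera images.
- stand: Fixed dark steel docking stand: board 200 x 100 x 8 mm, and at its far (+x) end an upright rear plate 90 mm wide, top 152 mm above the table; open at sides, top and front. Origin: centre of the board's underside; x points to the rear plate, whose front face is at x = +80 mm; the column's middle line is y = 0. Origins when home (touching the plate): long module x = +15, short +30, base +5 mm.
- base_module: Closed aluminium box, 150 mm long (x), 58 wide (y), 50 high (z), 0.9 kg, dark lid seam, two brass sockets on its front (-x) end. Origin: centre of its underside; z out of the lid. It already stands loose on the stand's board (underside 8 mm above the table), at the rear plate to within 2 mm: the bottom of the column.
- long_module: Closed aluminium box, 130 mm long (x), 58 wide (y), 44 high (z), 0.3 to 0.55 kg, dark lid seam, two brass sockets on its front (-x) end. Origin: centre of its underside; z out of the lid. At the start it lies on a sloping cradle, underside on the slope, x pointing 30 degrees uphill.
- short_module: Closed aluminium box, 100 mm long (x), 58 wide (y), 36 high (z), 0.2 to 0.4 kg, dark lid seam, two brass sockets on its front (-x) end. Origin: centre of its underside; z out of the lid. At the start it lies on a sloping cradle, underside on the slope, x pointing 30 degrees uphill.
- cradle_a: Fixed steel cradle: board 153 x 46 mm (narrower than the modules), sloping 30 degrees, rising away from the robot, 12 mm lip at the low end. Origin: middle of the slope's surface, 80 mm above the table; x up the slope, z its normal. The modules lie loose on it, low end against the lip. Each cradle and the stand may be at left, middle or right.
- cradle_b: Fixed steel cradle: board 153 x 46 mm (narrower than the modules), sloping 30 degrees, rising away from the robot, 12 mm lip at the low end. Origin: middle of the slope's surface, 80 mm above the table; x up the slope, z its normal. The modules lie loose on it, low end against the lip. Each cradle and the stand may be at left, middle or right.
- screwdriver: Bystander: screwdriver lying on the table, origin under its middle.
- wrench: Bystander: steel wrench lying on the table, origin under its middle.
- tape: Bystander: roll of black tape lying flat, 90 mm across, 20 mm high, origin at the centre of its underside.
- mug: Bystander: white mug, 76 mm across, 90 mm high, origin at the centre of its underside.
- jar: Bystander: jar, 60 mm across, 70 mm high, origin at the centre of its underside.
- multimeter: Bystander: black multimeter lying flat, 150 x 75 x 32 mm, origin at the centre of its underside.
Not all that is in view belongs to the job. Leave any turquoise look-alike of the base_module alone.

How it is judged:
On the way, in this order (a step that is already met when the one before it is completed fails the run):
1. the long module, in place over the base module, is pushed against the rear plate with more than 1.5 N (contact force between long_module and stand above 1.5 N and y of long_module in the frame of stand between -0.015 and 0.015 m and z of long_module in the frame of stand between 0.053 and 0.073 m and x of long_module in the frame of stand between 0.007 and 0.023 m).
2. the long module rests released on the base module, flat, square and home (x of long_module in the frame of stand between 0.012 and 0.018 m and y of long_module in the frame of stand between -0.005 and 0.005 m and z of long_module in the frame of stand between 0.054 and 0.062 m and angle between the x axis of long_module and the x axis of stand, either way round below 0.06 rad and angle between long_module's own z axis and vertical below 0.05 rad and contact force between long_module and the fingers below 0.1 N and linear speed of long_module below 0.02 m/s), for 0.2 s.
3. the short module, in place over the long one, is pushed against the rear plate with more than 1.5 N (contact force between short_module and stand above 1.5 N and y of short_module in the frame of stand between -0.015 and 0.015 m and z of short_module in the frame of stand between 0.097 and 0.117 m and x of short_module in the frame of stand between 0.022 and 0.038 m).
At the end, for the whole second after the job is handed in: Base, long and short module stand stacked in the stand, released, at rest: each with its rear end within 3 mm of the rear plate, within 5 mm of the column's middle line, parallel to the stand within 3.4 degrees, level within 2.8 degrees, at its stacked height within 4 mm (all of step 2 and x of base_module in the frame of stand between 0.002 and 0.008 m and y of base_module in the frame of stand between -0.005 and 0.005 m and angle between the x axis of each of base_module, short_module and the x axis of stand, either way round below 0.06 rad and z of base_module in the frame of stand between 0.004 and 0.012 m and angle between each of base_module, short_module's own z axis and vertical below 0.05 rad and linear speed of each of base_module, short_module below 0.02 m/s and x of short_module in the frame of stand between 0.027 and 0.033 m and y of short_module in the frame of stand between -0.005 and 0.005 m and z of short_module in the frame of stand between 0.098 and 0.106 m and contact force between short_module and the fingers below 0.1 N); the robot touches nothing.
It fails at once if a module is let go over the column more than 8 mm above its seat (dropped) ((contact force between long_module and the fingers below 0.1 N and z of long_module in the frame of stand above 0.066 m and x of long_module in the frame of stand between -0.04 and 0.08 m and y of long_module in the frame of stand between -0.06 and 0.06 m) or (contact force between short_module and the fingers below 0.1 N and z of short_module in the frame of stand above 0.11 m and x of short_module in the frame of stand between -0.04 and 0.08 m and y of short_module in the frame of stand between -0.06 and 0.06 m)).
It fails at once if a module is pressed or rammed onto what is below it, or against the stand, with more than 100 N (contact force between any of long_module, short_module and base_module above 100 N or contact force between short_module and long_module above 100 N or contact force between any of long_module, short_module and stand above 100 N).
It fails at once if a bystander is moved by more than 25 mm (distance of any of screwdriver, wrench, tape, mug, jar, multimeter from where it was at the start of the episode above 0.025 m).
It also fails if it takes over 64 s, if anything falls off the work surface, if the arm or the gripper's body presses on something with over 40 N, if the wrist force passes 120 N, or if a joint passes its speed limit or range.

## Working session

There is one attempt and no reset: what is moved stays moved. The work goes in short steps, Python scripts to look and compute and a tool call to move; the robot and the scene stay as the last step left them, time stands still between calls to the robot, and variables do not carry over. Pictures are saved under pics/ and viewed, at most 10 in all, crops included, and the job is handed in when it is done.

Besides the shell and the picture viewer there is one more tool, called after ">>>" as name(argument=value, ...), one argument or row to a line, values as JSON. send_rows: Moves the arm, as the interface text tells. Scaled input: -1 to 1 covers 30 cm each way for a shift and 2 pi rad each way for a turn. Its arguments: {"type":"object","properties":{"rows":{"type":"string"},"jaw":{"type":"number"},"force":{"type":"number"}},"required":["rows"]}

```bash
ls; mkdir -p pics; python3 - <<'E'
from plant import sensors, eyes
import cv2, numpy as np
s=sensors.get_state(); print({k:np.round(v,3).tolist() for k,v in s.items()})
for n in("scene","top"):
    p,d=eyes.snapshot(n); c=eyes.calibration(n)
    np.savez(f"{n}0.npz",p=p,d=d,**c); cv2.imwrite(f"pics/{n}0.png",p[...,::-1]); print(n,c['fov_y'],c['cx'],c['cy'],np.round(c['world_from_camera'],3).tolist())
E
```

```text
pics
{'clock': 0.0, 'q': [-1.091, 0.69, -0.195, 1.566, 0.157, 0.903, -0.215], 'qd': [0.003, 0.001, 0.001, -0.001, -0.0, 0.001, -0.001], 'joint_torque': [0.001, -52.756, -1.266, -15.342, -0.053, 0.007, 0.0], 'tool_pos': [0.269, 0.563, 0.238], 'eef_rot': [0.221, 0.975, -0.001, -0.0], 'contact_force': [-0.142, 1.231, -0.58], 'moment': [0.051, 0.014, 0.002], 'finger_force': 0.0, 'opening': 0.998}
scene 54.08339581598942 320.8875301372125 195.45422082288775 [[-0.146, 0.618, -0.773, 1.458], [0.989, 0.095, -0.111, 0.135], [0.005, -0.78, -0.625, 0.858], [0.0, 0.0, 0.0, 1.0]]
top 57.41473606085039 320.2495237685208 203.8210282529319 [[-0.016, -0.997, 0.079, 0.44], [-1.0, 0.014, -0.025, 0.01], [0.024, -0.079, -0.997, 1.089], [0.0, 0.0, 0.0, 1.0]]
```

View pics/scene0.png

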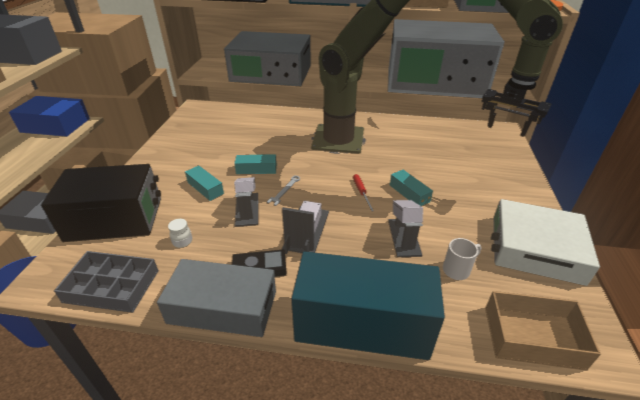

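View pics/top0.png

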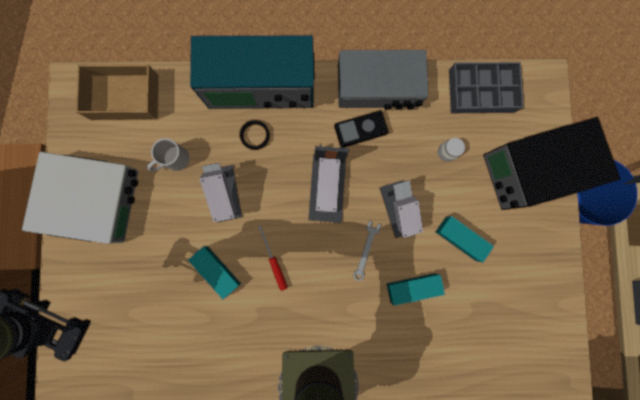

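The three silver boxes I can see are at top-view pixels (218,192), in a cradle and probably the long one; (405,210), in a cradle and probably the short one; and (328,183), the base in the stand. The turquoise look-alikes at (214,272), (416,290) and (465,238) stay untouched. I'll measure the silver boxes, checking their lengths.

```bash
cat >h.py <<'E'
import numpy as np, cv2
def cloud(p,d,fov_y,cx,cy,world_from_camera):
    f=p.shape[0]/2/np.tan(np.radians(float(fov_y))/2)
    v,u=np.mgrid[:p.shape[0],:p.shape[1]]
    P=np.stack([(u-cx)/f*d,(v-cy)/f*d,d],-1)
    return P@world_from_camera[:3,:3].T+world_from_camera[:3,3]
def load(n):
    z=np.load(n); z={k:z[k] for k in z.files}; return z['p'],z['d'],cloud(**z)
def plane(Q):
    m=np.ones(len(Q),bool)
    for _ in range(8):
        c=np.median(Q[m],0); c=Q[m].mean(0); n=np.linalg.svd(Q[m]-c,full_matrices=False)[2][2]; n*=np.sign(n[2])
        r=(Q-c)@n; m=np.abs(r)<max(.0025,1.5*np.std(r[m]) if _<4 else 0)
    return c,n,m
def rect(Q,c,n):
    ex=np.array([1,0,0])-n*n[0]; ex/=np.linalg.norm(ex); ey=np.cross(n,ex)
    uv=np.stack([(Q-c)@ex,(Q-c)@ey],1).astype(np.float32)
    (a,b),(w,h),t=cv2.minAreaRect(uv)
    if w<h: w,h,t=h,w,t+90
    t=(t+90)%180-90; a0=np.radians(t)
    if abs(t)>90: a0+=np.pi
    x=ex*np.cos(a0)+ey*np.sin(a0)
    return c+ex*a+ey*b,x,w,h
E
python3 - <<'E'
from h import *
p,d,W=load("top0.npz")
hsv=cv2.cvtColor(p,cv2.COLOR_RGB2HSV)
print([hsv[y,x].tolist() for x,y in((218,195),(405,213),(328,183),(402,190),(315,200))])
for n,(x0,x1,y0,y1) in dict(L=(185,250,150,230),R=(375,430,175,245),M=(300,355,140,228)).items():
    s=(slice(y0,y1),slice(x0,x1)); h=hsv[s]
    m=(h[...,2]>120)&(h[...,1]<60)&(W[s][...,2]>.05)
    k,l,st,_=cv2.connectedComponentsWithStats(m.astype(np.uint8),connectivity=4)
    for i in range(1,k):
        if st[i,4]<60: continue
        Q=W[s][l==i]; c,nn,mm=plane(Q)
        C,x,w,hh=rect(Q[mm],c,nn)
        print(n,st[i].tolist(),mm.sum(),'n',nn.round(3),'tilt',np.degrees(np.arccos(nn[2])).round(1),'C',C.round(4),'x',x.round(3),'yaw',np.degrees(np.arctan2(x[1],x[0])).round(1),'size',round(w,4),round(hh,4))
    print(n,'dark high z',np.percentile(W[s][...,2],[1,50,99]).round(3))
E
```

```text
[[155, 10, 151], [155, 10, 152], [150, 8, 157], [90, 6, 136], [120, 6, 79]]
L [18, 13, 17, 9, 106] 90 n [-0.566 -0.102  0.818] tilt 35.1 C [0.619  0.2769 0.1142] x [ 0.177 -0.984 -0.001] yaw -79.8 size 0.0442 0.0174
L [15, 24, 34, 48, 956] 95 n [-0.351  0.915  0.201] tilt 78.4 C [0.5156 0.1483 0.593 ] x [ 0.04   0.229 -0.973] yaw 80.1 size 1.0341 0.1183
L dark high z [-0.003  0.003  0.146]
R [19, 6, 18, 19, 245] 222 n [-0.489 -0.146  0.86 ] tilt 30.7 C [ 0.5516 -0.2396  0.1069] x [0.823 0.249 0.51 ] yaw 16.8 size 0.0476 0.0453
R [23, 26, 25, 36, 650] 579 n [-0.481 -0.133  0.866] tilt 30.0 C [ 0.4731 -0.259   0.1021] x [0.831 0.246 0.499] yaw 16.5 size 0.1003 0.0581
R dark high z [-0.003  0.004  0.126]
M [16, 18, 24, 54, 1040] 94 n [-0.096 -0.995  0.033] tilt 88.1 C [ 0.4747 -0.0107  0.5586] x [ 0.199 -0.052 -0.979] yaw -14.5 size 1.0543 0.1435
M dark high z [-0.003  0.008  0.155]
```

```bash
python3 - <<'E'
from h import *
p,d,W=load("top0.npz")
a=cv2.resize(p[140:240,185:440],None,fx=3.1,fy=3.1,interpolation=cv2.INTER_CUBIC)
cv2.imwrite("pics/crop0.png",a[...,::-1])
E
```

```text
(no output)
```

View pics/crop0.png

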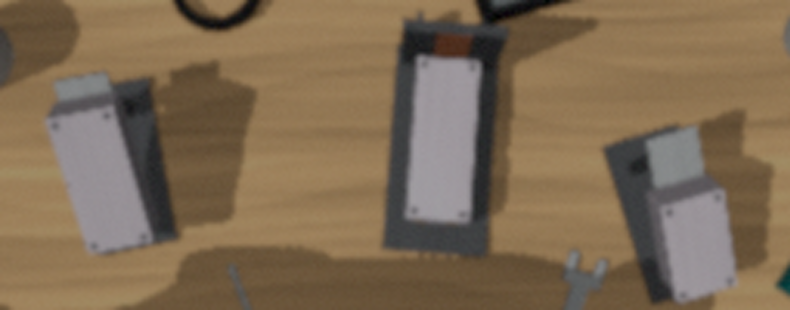

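The crop shows the long module on the left (≈(95,180)), the base in the stand in the middle (440,140), and the short module on the right (695,245). I'll redo the fits without the pixels that have no depth reading.

```bash
python3 - <<'E'
from h import *
p,d,W=load("top0.npz")
hsv=cv2.cvtColor(p,cv2.COLOR_RGB2HSV)
for n,(x0,x1,y0,y1) in dict(L=(185,250,150,230),R=(375,430,175,245),M=(300,355,140,228)).items():
    s=(slice(y0,y1),slice(x0,x1)); h=hsv[s]; w_=W[s]; ok=d[s]>.5
    m=ok&(h[...,2]>120)&(h[...,1]<60)&(w_[...,2]>.05)&(w_[...,2]<.2)
    k,l,st,_=cv2.connectedComponentsWithStats(m.astype(np.uint8),connectivity=4)
    for i in range(1,k):
        if st[i,4]<60: continue
        Q=w_[l==i]; c,nn,mm=plane(Q)
        C,x,w,hh=rect(Q[mm],c,nn)
        print(n,st[i].tolist(),mm.sum(),'tilt',np.degrees(np.arccos(nn[2])).round(1),'C',C.round(4),'x',x.round(3),'yaw',np.degrees(np.arctan2(x[1],x[0])).round(1),'size',round(w,4),round(hh,4))
    if n=='M':
        Q=w_[ok&(w_[...,2]>.14)&(w_[...,2]<.16)]; C,x,w,hh=rect(Q*[1,1,0]+[0,0,.152],np.array([.6,0,.152]),np.array([0,0,1.])); print('plate',len(Q),C.round(4),x.round(3),w,hh,Q[:,2].mean())
        Q=w_[ok&(w_[...,2]>.0055)&(w_[...,2]<.013)]; C,x,w,hh=rect(Q*[1,1,0],np.zeros(3),np.array([0,0,1.])); print('board',len(Q),C.round(4),x.round(3),'yaw',np.degrees(np.arctan2(x[1],x[0])),w,hh)
E
```

```text
L [18, 13, 17, 9, 106] 90 tilt 35.1 C [0.619  0.2769 0.1142] x [ 0.177 -0.984 -0.001] yaw -79.8 size 0.0442 0.0174
L [15, 24, 34, 48, 950] 831 tilt 30.0 C [0.5352 0.2603 0.1157] x [0.852 0.158 0.5  ] yaw 10.5 size 0.13 0.0567
R [19, 6, 18, 19, 245] 222 tilt 30.7 C [ 0.5516 -0.2396  0.1069] x [0.823 0.249 0.51 ] yaw 16.8 size 0.0476 0.0453
R [23, 26, 25, 36, 648] 579 tilt 30.0 C [ 0.4731 -0.259   0.1021] x [0.831 0.246 0.499] yaw 16.5 size 0.1003 0.0581
M [16, 18, 24, 54, 1037] 822 tilt 0.5 C [ 0.5768 -0.0374  0.0592] x [ 0.996 -0.091 -0.001] yaw -5.2 size 0.1481 0.0569
plate 166 [ 0.658  -0.0452  0.152 ] [0.081 0.997 0.   ] 0.08750880509614944 0.011207754723727703 0.15160364341148364
board 1000 [ 0.5879 -0.0386  0.    ] [ 1.    -0.023  0.   ] yaw -1.3447113037109375 0.2588179111480713 0.16084487736225128
```

```bash
cat >>h.py <<'E'
def go(pos,head):
    """rows numbers to bring the TCP to pos with tool x heading head (deg) from the current pose"""
    from plant import sensors
    from scipy.spatial.transform import Rotation as Ro
    s=sensors.get_state(); R=Ro.from_quat(s['eef_rot']).as_matrix()
    sh=R.T@(np.array(pos)-s['tool_pos'])/.3
    h=np.degrees(np.arctan2(R[1,0],R[0,0])); t=(head-h+180)%360-180
    print('clock',round(float(s['clock']),2),'pos',np.round(s['tool_pos'],4),'head',h.round(2),'tilt',R[2,2].round(5),'F',np.round(s['contact_force'],1),'open',round(float(s['opening']),3),'-> shift',sh.round(4),'turn',round(-t/360,4))
E
python3 - <<'E'
from h import *
go([.538,.261,.26],190.5)
from plant import eyes,sensors
c=eyes.calibration("wrist")['world_from_camera']; from scipy.spatial.transform import Rotation as Ro
R=Ro.from_quat(sensors.get_state()['eef_rot']).as_matrix()
print((R.T@c[:3,:3]).round(2),R.T@(c[:3,3]-sensors.get_state()['tool_pos']))
E
```

```text
clock 0.1 pos [0.2693 0.5634 0.238 ] head 154.46 tilt -1.0 F [ 0.  -0.4  0.2] open 0.998 -> shift [-1.2427 -0.5233 -0.0724] turn -0.1001
[[ 0.   -0.96 -0.27]
 [ 1.    0.   -0.  ]
 [ 0.   -0.27  0.96]] [ 0.07174762  0.00039479 -0.1452786 ]
```

>>> send_rows(
  rows="-0.15 -0.06 -0.02 -0.02;-0.28 -0.12 -0.04 -0.04;-0.41 -0.17 -0.05 -0.06;-0.54 -0.23 -0.06 -0.08;-0.67 -0.28 -0.07 -0.1;-0.8 -0.33 -0.07 -0.1;-0.9 -0.38 -0.07 -0.1",
  jaw=-1,
)

```text
clock: 0.68
tool_pos: [0.4637, 0.345, 0.2596]
eef_rot: [-0.091, 0.996, 0.0, 0.0]
contact_force: [1.5, 0.3, 0.0]
opening: 0.999
finger_force: 0.0
```

```bash
python3 -c "
from h import *
go([.538,.261,.26],190.5)"
```

```text
clock 0.68 pos [0.4637 0.345  0.2596] head -169.53 tilt -1.0 F [1.5 0.3 0. ] open 0.999 -> shift [-0.1925 -0.3203 -0.0013] turn -0.0001
```

>>> send_rows(
  rows="-0.06 -0.11 0 0;-0.13 -0.22 0 0;-0.19 -0.32 0 0;-0.19 -0.32 0 0;-0.19 -0.32 0 0;-0.19 -0.32 0 0",
)

```text
clock: 1.18
tool_pos: [0.535, 0.2633, 0.2594]
eef_rot: [-0.091, 0.996, 0.0, -0.001]
contact_force: [0.2, 1.0, 1.0]
opening: 1.002
finger_force: 0.0
```

```bash
cat > look.py <<'E'
import sys; from h import *; from plant import eyes
name=sys.argv[1]
c=eyes.calibration("wrist"); p,d=eyes.snapshot("wrist"); np.savez(name+".npz",p=p,d=d,**c)
cv2.imwrite(f"pics/{name}.png",p[...,::-1]); W=cloud(p,d,**c)
hsv=cv2.cvtColor(p,cv2.COLOR_RGB2HSV)
m=(d>.05)&(hsv[...,2]>100)&(hsv[...,1]<60)&(W[...,2]>.045)&(W[...,2]<.2)
k,l,st,_=cv2.connectedComponentsWithStats(m.astype(np.uint8),connectivity=4)
for i in range(1,k):
    if st[i,4]<1500: continue
    Q=W[l==i]; c,nn,mm=plane(Q); C,x,w,hh=rect(Q[mm],c,nn)
    print(st[i].tolist(),mm.sum(),'tilt',np.degrees(np.arccos(nn[2])).round(1),'C',C.round(4),'n',nn.round(3),'x',x.round(3),'yaw',np.degrees(np.arctan2(x[1],x[0])).round(2),'size',round(w,4),round(hh,4))
E
python3 look.py w1; python3 -c "
from h import *
go([.538,.261,.26],190.5)"
```

```text
[1, 78, 73, 155, 8916] 8304 tilt 0.1 C [ 0.5765 -0.035   0.0573] n [0.    0.001 1.   ] x [ 0.996 -0.09  -0.   ] yaw -5.17 size 0.1513 0.0602
[289, 119, 70, 164, 10400] 9365 tilt 30.0 C [0.5349 0.2625 0.1139] n [-0.491 -0.089  0.866] x [0.853 0.154 0.499] yaw 10.25 size 0.1298 0.058
[572, 146, 68, 110, 3747] 3272 tilt 0.9 C [0.5168 0.5727 0.0791] n [-0.004 -0.016  1.   ] x [ 0.986 -0.165  0.001] yaw -9.48 size 0.1157 0.0574
clock 1.23 pos [0.5345 0.2642 0.2596] head -169.4 tilt -1.0 F [ 0.6 -0.4  0.8] open 0.999 -> shift [-0.0096 -0.0126 -0.0014] turn 0.0003
```

View pics/w1.png

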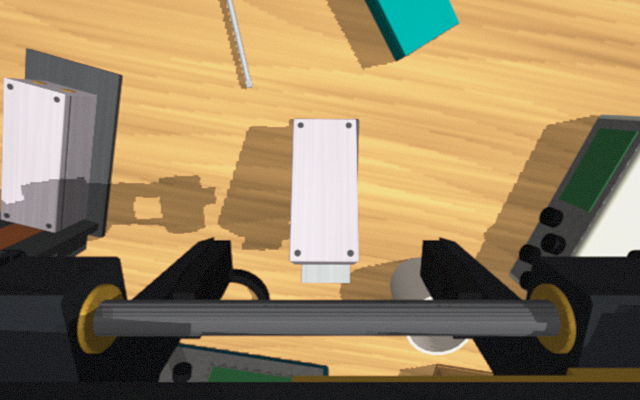

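The picture shows the long module at (325,190), midway between the open fingers, with the base module at left (35,155). The fit gives 130 x 58 mm at 30°, which matches. Descending.

>>> send_rows(
  rows="-0.012 -0.006 0.12 0.001;-0.012 -0.006 0.24 0.001;-0.012 -0.006 0.36 0.001;-0.012 -0.006 0.45 0.001;-0.012 -0.006 0.52 0.001;-0.012 -0.006 0.57 0.001;-0.012 -0.006 0.603 0.001;-0.012 -0.006 0.603 0.001;-0.012 -0.006 0.603 0.001",
)

```text
clock: 1.98
tool_pos: [0.539, 0.2628, 0.079]
eef_rot: [-0.089, 0.996, 0.0, -0.0]
contact_force: [-0.1, -0.3, 0.7]
opening: 0.999
finger_force: 0.0
```

>>> send_rows(
  rows="0 0 0 0;0 0 0 0;0 0 0 0;0 0 0 0;0 0 0 0;0 0 0 0;0 0 0 0;0 0 0 0",
  jaw=1,
  force=25,
)

```text
clock: 2.65
tool_pos: [0.5399, 0.2617, 0.0794]
eef_rot: [-0.088, 0.996, 0.0, 0.0]
contact_force: [-0.6, -0.2, 5.4]
opening: 0.657
finger_force: 25.0
```

>>> send_rows(
  rows="0 0 -0.03 0;0 0 -0.09 0;0 0 -0.18 0;0 0 -0.28 0;0 0 -0.38 0;0 0 -0.46 0;0 0 -0.5 0;0 0 -0.5 0;0 0 -0.5 0",
)

```text
clock: 3.4
tool_pos: [0.5393, 0.261, 0.2286]
eef_rot: [-0.088, 0.996, -0.0, -0.0]
contact_force: [-0.3, -0.6, -4.9]
opening: 0.661
finger_force: 25.0
```

```bash
python3 -c "
from h import *
go([.57,-.034,.23],174.83)"; python3 look.py w2
```

```text
clock 3.4 pos [0.5393 0.261  0.2286] head -169.91 tilt -1.0 F [-0.3 -0.6 -4.9] open 0.661 -> shift [ 0.0715 -0.986  -0.0041] turn 0.0424
[0, 77, 53, 165, 6862] 6156 tilt 0.3 C [ 0.5771 -0.0238  0.0573] n [-0.     0.005  1.   ] x [ 0.996 -0.09   0.001] yaw -5.15 size 0.1504 0.0394
[594, 200, 46, 87, 1580] 1299 tilt 6.6 C [0.5475 0.5479 0.0787] n [-0.019 -0.114  0.993] x [ 0.997 -0.074  0.011] yaw -4.24 size 0.0807 0.0255
```

>>> send_rows(
  rows="0.01 -0.09 0 0.005;0.02 -0.2 0 0.012;0.03 -0.32 0 0.018;0.04 -0.44 0 0.024;0.05 -0.56 0 0.03;0.06 -0.68 0 0.036;0.07 -0.8 0 0.042;0.07 -0.9 0 0.042;0.07 -0.97 0 0.042;0.07 -0.985 0 0.042",
)

```text
clock: 4.28
tool_pos: [0.5697, -0.0398, 0.2265]
eef_rot: [0.048, 0.999, -0.002, -0.002]
contact_force: [-0.3, -0.2, -4.7]
opening: 0.655
finger_force: 25.0
```

>>> send_rows(
  rows="0 0 0 0;0 0 0 0;0 0 0 0",
)

```text
clock: 4.53
tool_pos: [0.5702, -0.0306, 0.2282]
eef_rot: [0.042, 0.999, 0.001, -0.001]
contact_force: [0.3, 0.7, -3.8]
opening: 0.653
finger_force: 25.0
```

```bash
sed -i 's/<\.2)/<.4)/' look.py; python3 -c "
from h import *
go([.57,-.034,.23],174.83)"; python3 look.py w3; python3 -c "
from plant import eyes;import cv2,numpy as np
from h import *
p,d=eyes.snapshot('top');np.savez('top3.npz',p=p,d=d,**eyes.calibration('top'))"
```

```text
clock 4.53 pos [ 0.5702 -0.0306  0.2282] head 175.16 tilt -1.0 F [ 0.3  0.7 -3.8] open 0.653 -> shift [-0.0003 -0.0112 -0.0061] turn 0.0009
[0, 27, 103, 200, 14499] 2396 tilt 22.5 C [ 0.5005 -0.2468  0.1016] n [-0.248  0.292  0.924] x [0.949 0.264 0.172] yaw 15.56 size 0.1488 0.0622
[247, 105, 159, 195, 26792] 3147 tilt 76.2 C [ 0.5279 -0.0444  0.1579] n [-0.927 -0.29   0.238] x [0.193 0.174 0.966] yaw 42.03 size 0.2102 0.068
[163, 316, 313, 17, 4867] 4866 tilt 0.9 C [ 0.5458 -0.0296  0.3091] n [-0.016  0.001  1.   ] x [0.081 0.997 0.001] yaw 85.37 size 0.069 0.0053
[244, 335, 166, 42, 6693] 2811 tilt 44.0 C [ 0.5672 -0.0297  0.2906] n [ 0.691 -0.064  0.72 ] x [0.09  0.996 0.003] yaw 84.84 size 0.0578 0.0541
```

View pics/w3.png

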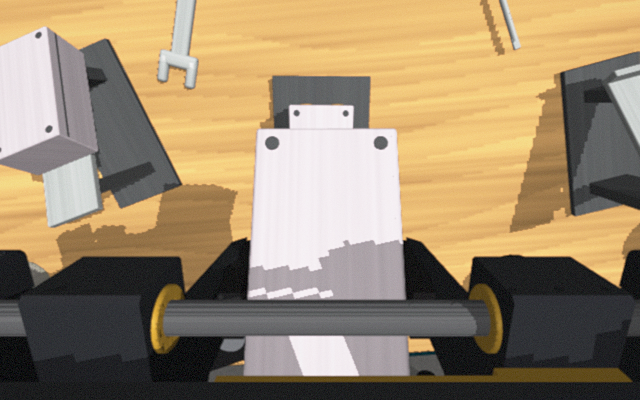

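The held long module fills (250–405, 128–375), roughly in line with the base and stand board behind it at (320,110). Next I'll get its tilt and lateral offset, and the stand board's edges.

```bash
python3 - <<'E'
from h import *
p,d,W=load("w3.npz")
Q=W[132:290,265:390].reshape(-1,3); Q=Q[(Q[:,2]>.2)]; c,n,m=plane(Q); print('held',n.round(3),np.degrees(np.arccos(n[2])).round(2),c.round(4),m.mean())
hsv=cv2.cvtColor(p,cv2.COLOR_RGB2HSV)
def fit(M):
    k,l,st,_=cv2.connectedComponentsWithStats(M.astype(np.uint8)); i=1+np.argmax(st[1:,4]); return W[l==i]
def edges(Q,u,v,bins): # lateral extents per slice along u
    a=Q[:,:2]@u; b=Q[:,:2]@v
    for lo in bins:
        s=(a>=lo)&(a<lo+.01)
        if s.sum()>30: print('  u',round(lo+.005,3),'v',b[s].min().round(4),b[s].max().round(4),'mid',round((b[s].min()+b[s].max())/2,4))
y=np.radians(-5.15); u=np.array([np.cos(y),np.sin(y)]); v=np.array([-u[1],u[0]])
box=np.zeros(d.shape,bool); box[128:300,240:410]=1
H=W[box&(W[...,2]>.19)&(W[...,2]<.3)&(hsv[...,1]<40)]
H=H[np.abs((H-c)@n)<.002]; print('held front',(H[:,:2]@u).min()); edges(H,u,v,np.arange(.5,.62,.02))
box[:]=0; box[70:130,265:380]=1
B=W[box&(W[...,2]>.004)&(W[...,2]<.013)]; print('board',len(B),'front',(B[:,:2]@u).min()); edges(B,u,v,np.arange(.46,.56,.01))
B=W[box&(W[...,2]>.052)&(W[...,2]<.063)]; print('base front',(B[:,:2]@u).min()); edges(B,u,v,np.arange(.46,.56,.01))
print('tcp uv',np.array([.5702,-.0306])@u,np.array([.5702,-.0306])@v)
p,d,W=load("w1.npz"); hsv=cv2.cvtColor(p,cv2.COLOR_RGB2HSV)
box=np.zeros(d.shape,bool); box[40:240,0:125]=1
B=W[box&(W[...,2]>.004)&(W[...,2]<.013)]; print('w1 board',(B[:,:2]@u).min(),'right(y+) edge'); edges(B,u,v,np.arange(.46,.66,.03))
B=W[box&(W[...,2]>.052)&(W[...,2]<.063)&(hsv[...,1]<60)]; print('w1 base'); edges(B,u,v,np.arange(.5,.66,.03))
B=W[(W[...,2]>.144)&(W[...,2]<.157)&(np.arange(640)<150)]; print('w1 plate top',len(B),(B[:,:2]@u).min(),(B[:,:2]@u).max())
p,d,W=load("top0.npz")
B=W[140:175,300:355][(W[140:175,300:355,2]>.145)&(W[140:175,300:355,2]<.157)]; print('top plate',(B[:,:2]@u).min(),(B[:,:2]@u).max(),(B[:,:2]@v).min(),(B[:,:2]@v).max())
E
```

```text
held [-0.495  0.04   0.868] 29.76 [ 0.539  -0.0269  0.2475] 0.9966075949367088
held front 0.5099481690594345
  u 0.525 v -0.0076 0.05 mid 0.0212
  u 0.545 v -0.0075 0.0501 mid 0.0213
  u 0.565 v -0.0105 0.0519 mid 0.0207
board 3553 front 0.47409905822559106
  u 0.475 v -0.0338 0.0658 mid 0.016
  u 0.485 v -0.0331 0.0662 mid 0.0166
  u 0.495 v -0.0334 0.0654 mid 0.016
  u 0.505 v -0.0338 0.0659 mid 0.0161
  u 0.515 v -0.0332 0.0664 mid 0.0166
  u 0.525 v -0.0335 0.0654 mid 0.016
base front 0.5021319961135757
  u 0.505 v -0.0121 0.0455 mid 0.0167
  u 0.515 v -0.0124 0.0456 mid 0.0166
  u 0.525 v -0.0115 0.0449 mid 0.0167
tcp uv 0.5706449282985745 0.020706660935912013
w1 board 0.4737398557684553 right(y+) edge
  u 0.495 v -0.0338 0.0673 mid 0.0167
  u 0.525 v 0.0441 0.0668 mid 0.0555
  u 0.555 v 0.0443 0.0669 mid 0.0556
  u 0.585 v 0.0446 0.0671 mid 0.0559
  u 0.615 v 0.045 0.0671 mid 0.0561
  u 0.645 v 0.0448 0.0673 mid 0.056
w1 base
  u 0.505 v -0.0119 0.0464 mid 0.0173
  u 0.535 v -0.0121 0.047 mid 0.0175
  u 0.565 v -0.0126 0.0467 mid 0.017
  u 0.595 v -0.0118 0.0467 mid 0.0174
  u 0.625 v -0.0122 0.0468 mid 0.0173
  u 0.655 v -0.0152 0.0622 mid 0.0235Traceback (most recent call last):
  File "<stdin>", line 24, in <module>
    return umr_minimum(a, axis, None, out, keepdims, initial, where)
ValueError: zero-size array to reduction operation minimum which has no identity
```

>>> send_rows(
  rows="0.02 -0.008 0.05 0.001;0.05 -0.016 0.15 0.001;0.062 -0.016 0.25 0.001;0.062 -0.016 0.33 0.001;0.062 -0.016 0.38 0.001;0.062 -0.016 0.4 0.001;0.062 -0.016 0.4 0.001;0.062 -0.016 0.4 0.001;0.062 -0.016 0.4 0.001",
)

```text
clock: 5.38
tool_pos: [0.5529, -0.0358, 0.11]
eef_rot: [0.047, 0.999, 0.0, 0.001]
contact_force: [-0.6, 0.3, -3.5]
opening: 0.658
finger_force: 25.0
```

```bash
cat >>h.py <<'E'
U=np.array([.99596,-.08976]);V=np.array([.08976,.99596])
def uv(u,v,z,head=174.85):
    from plant import sensors
    t=np.array(sensors.get_state()['tool_pos'][:2]); print('uv',(t@U).round(4),(t@V).round(4))
    w=u*U+v*V; go([w[0],w[1],z],head)
E
python3 -c "
from h import *
uv(.552,.016,.0932)"
```

```text
uv 0.5539 0.014
clock 5.38 pos [ 0.5529 -0.0358  0.11  ] head 174.64 tilt -1.0 F [-0.6  0.3 -3.5] open 0.658 -> shift [0.0066 0.0065 0.056 ] turn -0.0006
```

>>> send_rows(
  rows="0.0066 0.0065 0.02 0;0.0066 0.0065 0.035 0;0.0066 0.0065 0.045 0;0.0066 0.0065 0.051 0;0.0066 0.0065 0.056 0;0.0066 0.0065 0.056 0;0.0066 0.0065 0.056 0",
  force=15,
)

```text
clock: 5.97
tool_pos: [0.5507, -0.0342, 0.0923]
eef_rot: [0.047, 0.999, 0.0, 0.001]
contact_force: [1.3, -0.2, -1.9]
opening: 0.662
finger_force: 15.0
```

```bash
python3 -c "
from h import *
uv(.5608,.016,.0858)"
```

```text
uv 0.5516 0.0154
clock 5.97 pos [ 0.5507 -0.0342  0.0923] head 174.61 tilt -1.0 F [ 1.3 -0.2 -1.9] open 0.662 -> shift [-0.0307  0.0022  0.0216] turn -0.0007
```

>>> send_rows(
  rows="-0.011 0.002 0.004 0;-0.015 0.002 0.007 0;-0.02 0.002 0.011 0;-0.025 0.002 0.016 0;-0.031 0.002 0.022 0;-0.031 0.002 0.022 0;-0.031 0.002 0.022 0",
)

```text
clock: 6.55
tool_pos: [0.5596, -0.0342, 0.0851]
eef_rot: [0.047, 0.999, 0.0, 0.0]
contact_force: [-1.0, -0.7, -3.5]
opening: 0.658
finger_force: 15.0
```

```bash
python3 -c "
from h import *
uv(.5713,.016,.0721)"; python3 - <<'E'
from plant import eyes
from h import *
c=eyes.calibration('wrist');p,d=eyes.snapshot('wrist');W=cloud(p,d,**c);np.savez('w4.npz',p=p,d=d,**c)
Q=W[140:240,275:380].reshape(-1,3);print(Q[:,2].min(),Q[:,2].max());c,n,m=plane(Q[Q[:,2]>.065]);print('tilt',n.round(3),np.degrees(np.arccos(n[2])),c,m.mean())
E
```

```text
uv 0.5604 0.0161
clock 6.55 pos [ 0.5596 -0.0342  0.0851] head 174.62 tilt -1.0 F [-1.  -0.7 -3.5] open 0.658 -> shift [-0.0363 -0.0003  0.0434] turn -0.0006
0.09873999066051506 0.23035082911043922
tilt [-0.32   0.031  0.947] 18.7724986722868 [ 0.52009792 -0.02947515  0.10643134] 0.9960952380952381
```

>>> send_rows(
  rows="-0.008 0 0.006 -0.001;-0.0143 0 0.0117 -0.001;-0.02 0 0.019 -0.001;-0.026 0 0.027 -0.001;-0.031 0 0.035 -0.001;-0.036 0 0.043 -0.001;-0.042 0 0.053 -0.001;-0.045 0 0.06 -0.001;-0.045 0 0.06 -0.001",
)

```text
clock: 7.35
tool_pos: [0.5727, -0.0357, 0.068]
eef_rot: [0.044, 0.999, -0.0, -0.0]
contact_force: [-3.7, 1.3, 6.1]
opening: 0.655
finger_force: 15.0
```

```bash
cat > tilt.py <<'E'
import sys
from plant import eyes
from h import *
zlo=float(sys.argv[1])
c=eyes.calibration('wrist');p,d=eyes.snapshot('wrist');W=cloud(p,d,**c);np.savez(sys.argv[2]+'.npz',p=p,d=d,**c)
cv2.imwrite(f"pics/{sys.argv[2]}.png",p[...,::-1]); hsv=cv2.cvtColor(p,cv2.COLOR_RGB2HSV)
M=np.zeros(d.shape,bool);M[60:300,240:400]=1; M&=(hsv[...,1]<60)&(hsv[...,2]>60)&(W[...,2]>zlo)&(W[...,2]<zlo+.08)
Q=W[M];c,n,m=plane(Q);H=Q[m];print('tilt',n.round(3),np.degrees(np.arccos(n[2])).round(2),'z',c[2].round(4),m.mean().round(3))
a=H[:,:2]@U;b=H[:,:2]@V
print('front u',a.min().round(4))
e=[]
for lo in np.arange(a.min()+.003,a.max()-.008,.006):
    s=(a>=lo)&(a<lo+.006)
    if s.sum()>30: e.append((lo+.003,b[s].min(),b[s].max()))
e=np.array(e); print(e.round(4).tolist())
E
python3 -c "
from h import *
uv(.584,.016,.067)"; python3 tilt.py .085 w5
```

```text
uv 0.5736 0.0159
clock 7.35 pos [ 0.5727 -0.0357  0.068 ] head 174.99 tilt -1.0 F [-3.7  1.3  6.1] open 0.655 -> shift [-0.0347  0.0003  0.0033] turn 0.0004
tilt [-0.001 -0.001  1.   ] 0.06 z 0.1012 0.972
front u 0.5154
[[0.5214, -0.0123, 0.0407], [0.5274, -0.0125, 0.0411], [0.5334, -0.0123, 0.0416], [0.5394, -0.0123, 0.042], [0.5454, -0.0124, 0.0422], [0.5514, -0.0123, 0.0427], [0.5574, -0.0124, 0.043], [0.5634, -0.0123, 0.0434]]
```

>>> send_rows(
  rows="-0.005 0 -0.002 0;-0.01 0 -0.002 0;-0.015 0 -0.002 0;-0.02 0 -0.002 0;-0.025 0 -0.002 0;-0.028 0 -0.002 0;-0.028 0 -0.002 0",
)

```text
clock: 7.98
tool_pos: [0.5807, -0.0365, 0.068]
eef_rot: [0.044, 0.999, -0.0, -0.001]
contact_force: [-4.7, 0.9, 3.5]
opening: 0.654
finger_force: 15.0
```

>>> send_rows(
  rows="-0.003 0 0 0;-0.006 0 0 0;-0.008 0 0 0;-0.01 0 0 0;-0.01 0 0 0",
)

```text
clock: 8.4
tool_pos: [0.581, -0.0365, 0.068]
eef_rot: [0.044, 0.999, -0.0, -0.003]
contact_force: [-10.7, 0.5, 8.6]
opening: 0.654
finger_force: 15.0
```

```bash
python3 -c "
from h import *
uv(.584,.016,.067)"; python3 tilt.py .085 w6
```

```text
uv 0.5819 0.0158
clock 8.4 pos [ 0.581  -0.0365  0.068 ] head 174.98 tilt -0.99998 F [-10.7   0.5   8.6] open 0.654 -> shift [-0.007   0.0007  0.0032] turn 0.0004
tilt [-0. -0.  1.] 0.03 z 0.1013 0.974
front u 0.5237
[[0.5297, -0.0125, 0.0407], [0.5357, -0.0124, 0.0413], [0.5417, -0.0124, 0.0415], [0.5477, -0.0124, 0.042], [0.5537, -0.0122, 0.0423], [0.5597, -0.0125, 0.0427], [0.5657, -0.0123, 0.0431], [0.5717, -0.0122, 0.0434]]
```

Long module is flat, and its front edge at u=0.5237 puts its rear end at the plate, pressing about 10 N. I'll relax the push slightly and release.

>>> send_rows(
  rows="0.003 0 -0.001 0;0.005 0 -0.002 0;0.005 0 -0.002 0",
)

```text
clock: 8.7
tool_pos: [0.581, -0.0365, 0.068]
eef_rot: [0.044, 0.999, -0.0, -0.002]
contact_force: [-5.9, 0.7, 0.5]
opening: 0.658
finger_force: 15.0
```

>>> send_rows(
  rows="0 0 0 0;0 0 0 0;0 0 0 0;0 0 0 0;0 0 0 0;0 0 0 0;0 0 0 0",
  jaw=-1,
)

```text
clock: 9.28
tool_pos: [0.5829, -0.0365, 0.0687]
eef_rot: [0.044, 0.999, 0.0, 0.0]
contact_force: [-0.4, 0.1, 0.5]
opening: 0.999
finger_force: 0.0
```

>>> send_rows(
  rows="0 0 -0.05 0;0 0 -0.15 0;0 0 -0.27 0;0 0 -0.39 0;0 0 -0.51 0;0 0 -0.6 0;0 0 -0.63 0;0 0 -0.63 0;0 0 -0.63 0",
)

```text
clock: 10.03
tool_pos: [0.5822, -0.0368, 0.2569]
eef_rot: [0.044, 0.999, -0.0, -0.0]
contact_force: [0.2, -0.6, -0.0]
opening: 1.004
finger_force: 0.0
```

```bash
python3 look.py w7; python3 -c "
from h import *
go([.473,-.25,.26],196.5)"; python3 - <<'E'
from h import *
p,d,W=load('w7.npz')
for n,lo,hi in(('long',.097,.107),('base',.053,.063)):
    Q=W[(W[...,2]>lo)&(W[...,2]<hi)]; a=Q[:,:2]@U;b=Q[:,:2]@V; s=(b>-.03)&(b<.06)&(a>.47)&(a<.64)
    print(n,s.sum(),a[s].min(),a[s].max(),np.percentile(b[s],[.5,99.5]))
E
```

```text
[19, 18, 108, 185, 13016] 2243 tilt 18.1 C [ 0.5008 -0.2478  0.1002] n [-0.242  0.196  0.95 ] x [0.946 0.267 0.185] yaw 15.75 size 0.1489 0.0618
[595, 61, 45, 103, 2322] 2319 tilt 29.9 C [0.5422 0.2465 0.0655] n [-0.491 -0.088  0.867] x [ 0.857 -0.231  0.461] yaw -15.1 size 0.1044 0.039
[294, 91, 67, 165, 10288] 8822 tilt 0.0 C [ 0.5884 -0.0361  0.1012] n [-0. -0.  1.] x [ 0.996 -0.088  0.   ] yaw -5.03 size 0.1308 0.0581
[93, 313, 448, 21, 8558] 8558 tilt 8.6 C [ 0.5575 -0.036   0.3377] n [-0.149  0.013  0.989] x [ 0.085  0.996 -0.   ] yaw 85.1 size 0.0987 0.006
clock 10.08 pos [ 0.5816 -0.0368  0.256 ] head 174.98 tilt -1.0 F [ 0.3  0.5 -0.9] open 0.999 -> shift [ 0.2984 -0.7396 -0.0121] turn -0.0598
long 8069 0.523802726163971 0.6399934250306104 [-0.01181179  0.04545218]
base 1423 0.5020834783993057 0.5238298772720791 [-0.01212653  0.04521321]
```

Long module is released at x=15 mm, level, yaw −5.0°, on the middle line to about 0.5 mm. Now the short module.

>>> send_rows(
  rows="0.03 -0.08 0 -0.006;0.07 -0.18 0 -0.015;0.11 -0.28 0 -0.024;0.15 -0.38 0 -0.033;0.19 -0.48 0 -0.042;0.23 -0.58 0 -0.051;0.27 -0.67 0 -0.06;0.3 -0.73 0 -0.06;0.3 -0.75 0 -0.06;0.3 -0.75 0 -0.06",
)

```text
clock: 10.92
tool_pos: [0.4719, -0.2543, 0.2558]
eef_rot: [-0.142, 0.99, 0.001, -0.001]
contact_force: [1.3, 0.2, 0.6]
opening: 1.002
finger_force: 0.0
```

>>> send_rows(
  rows="0 0 0 0;0 0 0 0;0 0 0 0",
)

```text
clock: 11.17
tool_pos: [0.4743, -0.2508, 0.2574]
eef_rot: [-0.146, 0.989, 0.001, 0.0]
contact_force: [0.2, -0.2, -0.9]
opening: 1.005
finger_force: 0.0
```

```bash
python3 look.py w8; python3 -c "
from h import *
go([.473,-.257,.26],196.5)"
```

```text
[286, 127, 66, 161, 9340] 1866 tilt 12.2 C [ 0.5054 -0.246   0.1005] n [-0.159 -0.138  0.978] x [0.937 0.29  0.194] yaw 17.2 size 0.1359 0.0575
[477, 241, 56, 59, 1578] 476 tilt 73.3 C [ 0.5179 -0.0371  0.0767] n [-0.904  0.316  0.287] x [0.373 0.912 0.172] yaw 67.74 size 0.062 0.0558
[194, 317, 344, 16, 3604] 3604 tilt 9.9 C [ 0.448  -0.2484  0.3383] n [0.166 0.048 0.985] x [ 0.28  -0.96  -0.001] yaw -73.77 size 0.0755 0.0055
clock 11.22 pos [ 0.4742 -0.2511  0.2575] head -163.26 tilt -1.0 F [ 0.6 -0.2  0.5] open 0.998 -> shift [ 0.0095 -0.0177 -0.0083] turn 0.0007
```

```bash
python3 - <<'E'
from h import *
p,d,W=load('w8.npz')
c,n,m=plane(W[140:200,300:340].reshape(-1,3)); print(n.round(3),np.degrees(np.arccos(n[2])))
B=W[100:300,270:370].reshape(-1,3); Q=B[np.abs((B-c)@n)<.002]
C,x,w,h=rect(Q,c,n); print(C.round(4),x.round(3),np.degrees(np.arctan2(x[1],x[0])),w,h)
d_=.024; a=-.003
G=C-(.036-d_)*n+a*x; print('G',G.round(4)); go([G[0],G[1],G[2]-.019],180+np.degrees(np.arctan2(x[1],x[0])))
E
```

```text
[ 0.284 -0.959  0.018] 88.96518576428771
[ 0.5292 -0.2377  0.1998] [ 0.003 -0.018 -1.   ] -80.40362741877964 0.40518683195114136 0.2559790313243866
G [ 0.5258 -0.2261  0.2025]
clock 11.22 pos [ 0.4742 -0.2511  0.2575] head -163.26 tilt -1.0 F [ 0.6 -0.2  0.5] open 0.998 -> shift [-0.1884  0.03    0.2467] turn 0.2699
```

```bash
python3 - <<'E'
from h import *
p,d,W=load('w8.npz')
ok=(d>.05)&(W[...,2]<.15)&(W[...,2]>.05)
b=np.zeros_like(ok);b[135:210,300:340]=1; S=W[ok&b]; print(len(S),b.sum())
c,n,m=plane(S); print(n.round(3),np.degrees(np.arccos(n[2])),m.mean())
b[100:300,270:370]=1; B=W[ok&b]; Q=B[np.abs((B-c)@n)<.002]
C,x,w,h=rect(Q,c,n); print(C.round(4),x.round(3),np.degrees(np.arctan2(x[1],x[0])),w,h)
G=C-.012*n-.003*x; print('G',G.round(4)); go([G[0],G[1],G[2]-.019],180+np.degrees(np.arctan2(x[1],x[0])))
E
```

```text
2985 3000
[-0.482 -0.135  0.866] 30.031821974945103 1.0
[ 0.4715 -0.2568  0.0996] [0.834 0.233 0.5  ] 15.592908305463027 0.09997483342885971 0.05765317752957344
G [ 0.4748 -0.2559  0.0877]
clock 11.22 pos [ 0.4742 -0.2511  0.2575] head -163.26 tilt -1.0 F [ 0.6 -0.2  0.5] open 0.998 -> shift [ 0.0032 -0.0163  0.6292] turn 0.0032
```

View pics/w8.png

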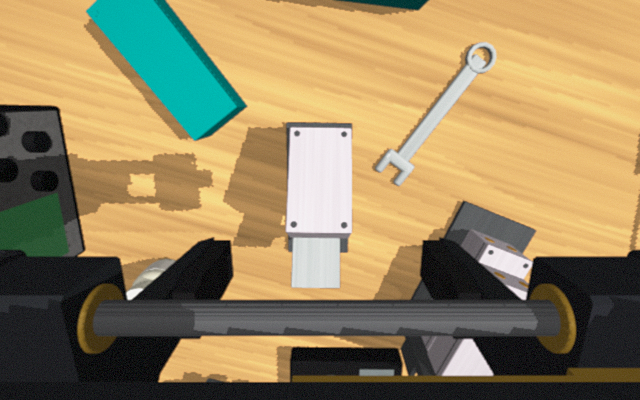

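The short module sits centred at (320,180) between the fingers. Its fit is 100 x 57.7 mm at 30°, so it's the right one. Descending and gripping.

>>> send_rows(
  rows="0.003 -0.016 0.12 0.003;0.003 -0.016 0.24 0.003;0.003 -0.016 0.36 0.003;0.003 -0.016 0.46 0.003;0.003 -0.016 0.54 0.003;0.003 -0.016 0.6 0.003;0.003 -0.016 0.63 0.003;0.003 -0.016 0.63 0.003;0.003 -0.016 0.63 0.003",
)

```text
clock: 11.97
tool_pos: [0.4745, -0.2571, 0.0689]
eef_rot: [-0.135, 0.991, 0.0, 0.0]
contact_force: [0.1, 0.6, 0.6]
opening: 0.999
finger_force: 0.0
```

>>> send_rows(
  rows="0 0 0 0;0 0 0 0;0 0 0 0;0 0 0 0;0 0 0 0;0 0 0 0;0 0 0 0;0 0 0 0",
  jaw=1,
  force=25,
)

```text
clock: 12.63
tool_pos: [0.4739, -0.2578, 0.0691]
eef_rot: [-0.135, 0.991, -0.0, 0.0]
contact_force: [-0.7, -0.6, 5.5]
opening: 0.654
finger_force: 25.0
```

>>> send_rows(
  rows="0 0 -0.03 0;0 0 -0.09 0;0 0 -0.18 0;0 0 -0.28 0;0 0 -0.38 0;0 0 -0.48 0;0 0 -0.56 0;0 0 -0.58 0;0 0 -0.58 0",
)

```text
clock: 13.38
tool_pos: [0.4744, -0.258, 0.244]
eef_rot: [-0.135, 0.991, -0.001, 0.001]
contact_force: [0.7, 0.3, -3.9]
opening: 0.656
finger_force: 25.0
```

```bash
python3 -c "
from h import *
uv(.575,.016,.25)"
```

```text
uv 0.4956 -0.2143
clock 13.38 pos [ 0.4744 -0.258   0.244 ] head -164.52 tilt -1.0 F [ 0.7  0.3 -3.9] open 0.656 -> shift [-0.5182  0.6253 -0.0202] turn 0.0573
```

>>> send_rows(
  rows="-0.05 0.06 0 0.008;-0.12 0.14 0 0.016;-0.19 0.23 0 0.024;-0.26 0.32 0 0.032;-0.33 0.41 0 0.04;-0.4 0.49 0 0.048;-0.46 0.56 0 0.057;-0.5 0.61 0 0.057;-0.518 0.625 0 0.057;-0.518 0.625 0 0.057",
)

```text
clock: 14.22
tool_pos: [0.5731, -0.0334, 0.2407]
eef_rot: [0.042, 0.999, 0.0, -0.001]
contact_force: [0.5, 0.2, -4.0]
opening: 0.653
finger_force: 25.0
```

>>> send_rows(
  rows="0 0 0 0;0 0 0 0;0 0 0 0",
)

```text
clock: 14.47
tool_pos: [0.5726, -0.0379, 0.2421]
eef_rot: [0.045, 0.999, -0.001, -0.001]
contact_force: [0.6, -0.1, -2.1]
opening: 0.653
finger_force: 25.0
```

```bash
python3 -c "
from h import *
uv(.575,.016,.25)"; python3 tilt.py .2 w9; python3 - <<'E'
from h import *
p,d,W=load('w9.npz')
for n,lo,hi in(('long',.097,.107),('base',.053,.063)):
    Q=W[(W[...,2]>lo)&(W[...,2]<hi)]; a=Q[:,:2]@U;b=Q[:,:2]@V; s=(b>-.03)&(b<.06)&(a>.47)&(a<.64)
    print(n,s.sum(),a[s].min(),np.percentile(b[s],[.5,99.5]))
E
```

```text
uv 0.5737 0.0136
clock 14.47 pos [ 0.5726 -0.0379  0.2421] head 174.8 tilt -1.0 F [ 0.6 -0.1 -2.1] open 0.653 -> shift [-0.0043  0.0079 -0.0264] turn -0.0001
tilt [-0.495  0.043  0.868] 29.79 z 0.2615 0.997
front u 0.5281
[[0.5341, -0.0147, 0.0433], [0.5401, -0.0146, 0.0432], [0.5461, -0.0146, 0.0434], [0.5521, -0.0143, 0.0433], [0.5581, -0.0147, 0.0432], [0.5641, -0.0144, 0.0427]]
long 2611 0.5239964289150723 [-0.01187465  0.04531844]
base 1468 0.502751415927135 [-0.01194236  0.04493949]
```

>>> send_rows(
  rows="0.003 0.008 0.05 0;0.003 0.008 0.14 0;0.003 0.008 0.23 0;0.003 0.008 0.3 0;0.003 0.008 0.345 0;0.003 0.008 0.365 0;0.003 0.008 0.37 0;0.003 0.008 0.37 0",
  force=15,
)

```text
clock: 15.18
tool_pos: [0.573, -0.0335, 0.1319]
eef_rot: [0.044, 0.999, -0.0, 0.0]
contact_force: [1.0, -0.2, -3.9]
opening: 0.658
finger_force: 15.0
```

```bash
python3 -c "
from h import *
uv(.5728,.016,.1268)"
```

```text
uv 0.5737 0.0181
clock 15.18 pos [ 0.573  -0.0335  0.1319] head 174.93 tilt -1.0 F [ 1.  -0.2 -3.9] open 0.658 -> shift [ 0.003  -0.007   0.0169] turn 0.0002
```

>>> send_rows(
  rows="0.003 -0.004 0.008 0;0.003 -0.007 0.013 0;0.003 -0.007 0.017 0;-0.004 -0.007 0.022 0;-0.011 -0.007 0.027 0;-0.017 -0.007 0.032 0;-0.022 -0.007 0.036 0;-0.022 -0.007 0.036 0",
)

```text
clock: 15.85
tool_pos: [0.5793, -0.036, 0.1205]
eef_rot: [0.044, 0.999, -0.0, -0.0]
contact_force: [-0.6, -1.9, 0.1]
opening: 0.658
finger_force: 15.0
```

```bash
python3 tilt.py .13 w10;python3 -c "
from h import *
uv(.5910,.016,.107)"
```

```text
tilt [-0.306  0.027  0.952] 17.87 z 0.1431 0.997
front u 0.5341
[[0.5401, -0.0122, 0.0454], [0.5461, -0.0121, 0.0451], [0.5521, -0.0121, 0.0452], [0.5581, -0.0119, 0.0452], [0.5641, -0.0118, 0.0451], [0.5701, -0.0118, 0.0451], [0.5761, -0.0118, 0.045]]
uv 0.5802 0.0163
clock 15.9 pos [ 0.5793 -0.0359  0.1206] head 174.97 tilt -1.0 F [-0.7  0.1 -0.7] open 0.658 -> shift [-0.036  -0.001   0.0452] turn 0.0003
```

>>> send_rows(
  rows="-0.006 0 0.005 0;-0.011 0 0.01 0;-0.016 0 0.016 0;-0.021 0 0.021 0;-0.025 0 0.028 0;-0.029 0 0.034 0;-0.033 0 0.04 0;-0.036 0 0.044 0;-0.036 0 0.045 0;-0.036 0 0.045 0",
)

```text
clock: 16.73
tool_pos: [0.589, -0.0362, 0.1086]
eef_rot: [0.044, 0.999, -0.0, -0.001]
contact_force: [-7.3, 0.2, 13.2]
opening: 0.655
finger_force: 15.0
```

```bash
python3 tilt.py .125 w11;python3 -c "
from h import *
uv(.6,.016,.107)"
```

```text
tilt [-0.002 -0.     1.   ] 0.11 z 0.1372 0.951
front u 0.5464
[[0.5524, -0.0114, 0.0437], [0.5584, -0.0114, 0.044], [0.5644, -0.0112, 0.0444], [0.5704, -0.0115, 0.0448], [0.5764, -0.0112, 0.045], [0.5824, -0.0113, 0.0455]]
uv 0.5899 0.0168
clock 16.78 pos [ 0.589  -0.0362  0.1086] head 174.99 tilt -1.0 F [-7.2  0.5 11.3] open 0.659 -> shift [-0.0337 -0.0028  0.0053] turn 0.0004
```

>>> send_rows(
  rows="-0.003 0 -0.004 0;-0.008 -0.001 -0.004 0;-0.013 -0.002 -0.004 0;-0.018 -0.002 -0.004 0;-0.022 -0.002 -0.004 0;-0.024 -0.002 -0.004 0;-0.024 -0.002 -0.004 0",
)

```text
clock: 17.37
tool_pos: [0.5957, -0.0374, 0.1086]
eef_rot: [0.044, 0.999, 0.0, -0.001]
contact_force: [-5.4, 1.4, 6.8]
opening: 0.657
finger_force: 15.0
```

>>> send_rows(
  rows="-0.003 0 0 0;-0.006 0 0 0;-0.009 0 0 0;-0.009 0 0 0",
)

```text
clock: 17.7
tool_pos: [0.596, -0.0375, 0.1086]
eef_rot: [0.044, 0.999, -0.0, -0.004]
contact_force: [-11.0, 1.7, 11.2]
opening: 0.657
finger_force: 15.0
```

```bash
python3 tilt.py .125 w12;python3 -c "
from h import *
uv(.6,.016,.107)"
```

```text
tilt [-0.002  0.     1.   ] 0.11 z 0.1372 0.953
front u 0.5535
[[0.5595, -0.0121, 0.043], [0.5655, -0.0119, 0.0435], [0.5715, -0.0121, 0.0439], [0.5775, -0.0119, 0.0442], [0.5835, -0.0118, 0.0446], [0.5895, -0.0119, 0.0449]]
uv 0.597 0.0162
clock 17.75 pos [ 0.596  -0.0374  0.1086] head 175.01 tilt -0.99997 F [-11.5   1.3  10.7] open 0.655 -> shift [-0.01   -0.0008  0.0051] turn 0.0004
```

>>> send_rows(
  rows="-0.002 0 -0.003 0;-0.004 0 -0.004 0;-0.006 0 -0.005 0;-0.006 0 -0.005 0",
)

```text
clock: 18.08
tool_pos: [0.5961, -0.0374, 0.1086]
eef_rot: [0.043, 0.999, -0.0, -0.006]
contact_force: [-12.2, 2.7, 4.1]
opening: 0.655
finger_force: 15.0
```

```bash
python3 tilt.py .125 w13;python3 -c "
from h import *
uv(.6,.016,.107)"
```

```text
tilt [-0.002 -0.     1.   ] 0.11 z 0.1372 0.955
front u 0.5533
[[0.5593, -0.0119, 0.043], [0.5653, -0.0119, 0.0434], [0.5713, -0.0119, 0.0438], [0.5773, -0.0118, 0.0441], [0.5833, -0.0119, 0.0446], [0.5893, -0.012, 0.0448], [0.5953, -0.012, 0.0453]]
uv 0.597 0.0163
clock 18.13 pos [ 0.5961 -0.0374  0.1086] head 175.01 tilt -0.99993 F [-11.6   1.7   3. ] open 0.657 -> shift [-0.01   -0.0009  0.0052] turn 0.0005
```

It's pressing about 12 N against the plate with no movement, so the short module is home. Relaxing the push and releasing.

>>> send_rows(
  rows="0.003 0 0 0;0.006 0 -0.001 0;0.008 0 -0.001 0;0.008 0 -0.001 0",
)

```text
clock: 18.47
tool_pos: [0.5961, -0.0374, 0.1086]
eef_rot: [0.044, 0.999, 0.0, -0.003]
contact_force: [-5.7, 2.3, -2.7]
opening: 0.657
finger_force: 15.0
```

>>> send_rows(
  rows="0 0 0 0;0 0 0 0;0 0 0 0;0 0 0 0;0 0 0 0;0 0 0 0;0 0 0 0",
  jaw=-1,
)

```text
clock: 19.05
tool_pos: [0.5994, -0.038, 0.1105]
eef_rot: [0.044, 0.999, 0.0, 0.0]
contact_force: [-0.2, 0.7, -1.0]
opening: 1.003
finger_force: 0.0
```

>>> send_rows(
  rows="0 0 -0.05 0;0 0 -0.15 0;0 0 -0.27 0;0 0 -0.38 0;0 0 -0.46 0;0 0 -0.5 0;0 0 -0.5 0;0 0 -0.5 0",
)

```text
clock: 19.72
tool_pos: [0.5992, -0.0381, 0.2605]
eef_rot: [0.044, 0.999, -0.0, 0.001]
contact_force: [-0.1, 0.5, -0.4]
opening: 0.999
finger_force: 0.0
```

```bash
python3 look.py w14; python3 - <<'E'
from h import *
go([.6,0,.2],174.85)
p,d,W=load('w14.npz')
for n,lo,hi in(('short',.132,.142),('long',.097,.107),('base',.053,.063)):
    Q=W[(W[...,2]>lo)&(W[...,2]<hi)]; a=Q[:,:2]@U;b=Q[:,:2]@V; s=(b>-.03)&(b<.06)&(a>.47)&(a<.645)
    print(n,s.sum(),a[s].min().round(4),np.percentile(b[s],[.5,99.5]).round(4),Q[s,2].mean().round(4))
E
```

```text
[59, 32, 67, 151, 6720] 6431 tilt 30.0 C [ 0.5104 -0.248   0.081 ] n [-0.482 -0.131  0.866] x [0.834 0.237 0.499] yaw 15.84 size 0.1452 0.048
[597, 43, 43, 99, 2197] 2193 tilt 29.9 C [0.5412 0.2455 0.0649] n [-0.49  -0.09   0.867] x [ 0.854 -0.252  0.456] yaw -16.47 size 0.102 0.0375
[290, 72, 75, 182, 12234] 2130 tilt 21.5 C [ 0.5771 -0.035   0.1199] n [-0.366  0.02   0.931] x [ 0.928 -0.074  0.366] yaw -4.57 size 0.1163 0.058
[93, 313, 454, 21, 8820] 8820 tilt 8.2 C [ 0.5747 -0.0365  0.3413] n [-0.143  0.013  0.99 ] x [ 0.088  0.996 -0.   ] yaw 84.97 size 0.0999 0.0062
clock 19.77 pos [ 0.5985 -0.0382  0.2594] head 174.98 tilt -1.0 F [ 0.1  0.2 -0.6] open 0.998 -> shift [0.006  0.1272 0.1981] turn 0.0004
short 7763 0.5537 [-0.0113  0.0459] 0.1372
long 2442 0.5239 [-0.0118  0.0454] 0.1013
base 1334 0.502 [-0.012   0.0453] 0.0573
```

View pics/w14.png

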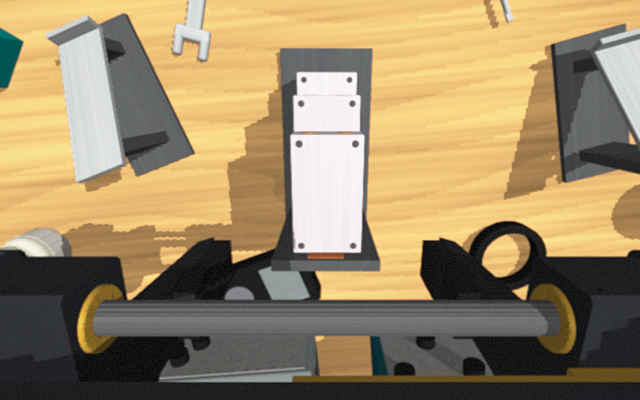

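The picture shows all three lids stacked and parallel at (327,80), (327,112) and (327,190). Measured x is about 30, 15 and 3 mm, and v is within about 1 mm of the middle line. The gripper is clear, so I'm handing in.

```bash
python3 -c "
from plant import finish_job
print(finish_job())"
```

```text
the job is handed in; nothing more can be done
None
```

The job is handed in with no verdict shown: both modules are stacked on the base, long then short, each pressed against the rear plate with about 11–12 N at the wrist, then released. At the last look all three were level, parallel and within about 1 mm of the middle line; the base stayed where it was, about 2 mm off the plate.

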